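# Gauge the handle socket of a brush stock

## Robot

A 7-joint arm with a two-finger parallel gripper is mounted at the origin on the work surface. World frame = base frame: x ahead of the robot, y to its left, z up, the work surface at z = 0. Lengths are in m, angles in rad, forces in N, time in s.
With the tool pointing down it reaches from about 0.35 to 0.9 m from the base axis. Payload 19.9 kg.
Tool frame: the origin (TCP) lies between the finger pads; the fingertips stand 19 mm ahead of it and the grasp point (between the pads) is the TCP; z points along the fingers, y is the line along which they close (so a half turn about z gives the same grasp; the last joint's range is limited). The gripper opens to 94 mm and grips with 3 to 60 N. Pads are 16 mm wide; open, the fingers measure 119 mm over their backs; the gripper's body (75 mm by 177 mm) begins 78 mm behind the grasp point.
Start: joints at [-1.254, 0.417, -0.01, 1.614, 0.005, 1.111, -0.053], TCP at [0.219, 0.585, 0.224] pointing down, gripper open.
Joint ranges: [-2.81, 2.81], [-0.39, 2.02], [-1.27, 1.25], [0.06, 2.57], [-1.19, 4.33], [0.19, 2], [-2.82, 2.82]. Speed limits (rad/s): [1.89, 1.89, 2.39, 2.39, 3.01, 3.01, 3.01].

## Interface

Orientations are given as a 3x3 rotation matrix whose columns are the frame's x, y, z axes.
In Python, from rig import robot gives the robot as it stands. Calls block until the motion is done:
- robot.move_ptp(position, orientation): joint-space move of the TCP to a pose.
- robot.move_linear(position, velocity=0.15, frame=None, threshold=None): straight line of the TCP; frame=None keeps the orientation; velocity is the mean speed in m/s. With threshold (N) it stops when the force on the tool has changed by that much, and returns True; else False.
- robot.goto_joints(angles): joint-space move.
- robot.gripper_to(opening): finger opening in m; the grip force is fixed at half the most; returns when the fingers have stopped.
- robot.pause(seconds).
- robot.ik(position, orientation): joint angles nearest the present ones, or None.
- robot.get_state(): the state.
- robot.grab_frame(name): name is "scene" or "top"; returns the picture (384x512x3 uint8, red, green, blue); there is no depth.
- robot.camera_info(name): a dict with "fx", "fy", "cx", "cy" (pixels), "dist" ([k1, k2, p1, p2, k3] as OpenCV has them; the pictures are not rectified), "rvec" (rotation vector, rad) and "tvec" (3), from world to camera coordinates, as OpenCV has them. Camera axes: x right, y down, z forward; pixel columns grow to the right and rows downward; lengths in m; the calibration is good to about 2 mm. A picture is of the moment at which its call begins. camera_info takes no time and is no camera call.
A pose or a line that the arm cannot do raises robot.PlanningError and nothing moves.
- robot.sign_off(): hands the job in; it is judged then, once.
The state is a dict: "time": time; "qpos": joint angles; "joint_vel": joint speeds; "effort": joint torques, N m; "ee_pos": TCP position; "tool_rot": TCP orientation; "force": force on the tool from outside, world axes, zero at the start; "moment": the same for the moment, N m; "opening": finger opening in m; "grasp_force": force on a finger pad.
Only numpy, scipy, OpenCV 4.12 (cv2) and the standard library are available. Lean on these libraries where they do the work, as an engineer would, in place of code of your own. Each camera call takes 0.05 s, during which the arm holds its last target. There are 200 camera calls.

## Task

Take the brass depth rod out of its dark wooden stand and push it gently, foot down, into the bore of the pale brush stock, past the drag of the spring clip, until it really bottoms on the cork pad at the end of the bore; go gently, since pressing hard would crush the pad. Leave the rod standing there and record how far it sticks out: slide the finger of the height gauge down its post until the finger's flat top is level with the top of the rod. Let go of everything and do not shift the other things on the bench.

Things in the scene. Friction and masses are not known exactly. Their poses are not given: they have to be found in the camera images.
- rod: Plain brass depth rod, 90 mm long, about 90 g, loose, standing upright in the stand at the start. Shaft 12 mm in diameter with a bevelled foot; the top 25 mm is a thicker round grip of 18 mm diameter. Origin: centre of the foot; z points up the rod to its top.
- rod_top (a point): Centre of the flat top of the rod, 90 mm along z from its foot.
- rack: The rod's fixed stand: dark wooden block 70 x 70 mm, 40 mm high, with one hole 14 mm wide and 25 mm deep in the middle of its top, in which the rod stands loosely. Origin: centre of its underside.
- stock: Fixed brush stock: pale wooden block, 80 mm along its x, 120 mm along its y, 50 mm high, a blind bore straight down through the centre of its top. A spring clip in the bore, 1.5 to 10.5 mm down, resists with up to 12 N as the foot enters, then drags at roughly 2 to 10 N, and holds the rod where it is let go. Origin: centre of its underside; z up.
- mouth (a point): Centre of the mouth of the bore, in the top face of the stock, 50 mm above the bench. The bore is 13.6 mm wide with a 2 mm bevel. Its depth is unknown, 18 to 40 mm, so that 50 to 72 mm of a bottomed rod stick out. After the clip's steady drag the force rises on the cork pad that forms its floor: 1 mm for every 6 N, solid after 4 mm. The pad bears 25 N.
- gauge: Height gauge fixed to the bench: steel base 80 x 100 mm, 12 mm high, with an upright post 12 mm in diameter, 179 mm high. Origin: on the post's axis at bench level; z up. The finger sticks out from the post along the gauge's -x.
- finger_top (a point): Centre of the flat top of the gauge's finger, 58 mm out from the post's axis along the gauge's -x. The finger ends in a block 32 mm along the gauge's x, 14 mm along its y (pinch this) and 24 mm tall. It slides straight up and down (this face 85 to 140 mm above the bench) against 3.5 N of friction and stays where left. Starts parked at 128 to 140 mm, above any rod top.
- brush_a: Bystander: stubby hand brush lying bristles up, wooden back 85 x 45 mm, 46 mm high. Origin: centre of its underside.
- brush_b: Bystander: stubby hand brush lying bristles up, 100 x 50 mm, 46 mm high. Origin: centre of its underside.
- jar: Bystander: closed glass jar, 56 mm across, 85 mm high. Origin: centre of its underside.
- baren: Bystander: flat round rubbing pad, 120 mm across, with a bar on top, 23 mm high. Origin: centre of its underside.
- tub: Bystander: closed red pigment tub, 68 mm across, 75 mm high. Origin: centre of its underside.
- brushpot: Bystander: black pot full of paint brushes, 80 mm across, pot 95 mm high, brushes to about 260 mm. Origin: centre of its underside.
- chisel: Bystander: hand tool with a wooden handle, 160 mm long, lying flat. Origin: near its middle.

How it is judged:
By the outcome, as a careful person would: the job done as asked, in the order asked, and still so for the second after the job is handed in, with the robot touching nothing.
It also fails if it takes over 61 s, if anything falls off the work surface, if the arm or the gripper's body presses on something with over 40 N, if the wrist force passes 120 N, or if a joint passes its speed limit or range.

## Working session

There is one attempt and no reset: what is moved stays moved. The work goes in short steps, each a Python script; the robot and the scene stay as the last script left them, time stands still between calls to the robot, and variables do not carry over. Pictures are saved under pics/ and viewed, at most 10 in all, crops included, and the job is handed in when it is done.

```bash
mkdir -p pics; ls; python3 - <<'E'
from rig import robot
import cv2
for n in("scene","top"):
    cv2.imwrite(f"pics/{n}0.png",robot.grab_frame(n)[:,:,::-1]); print(robot.camera_info(n))
s=robot.get_state();print(s["time"],s["force"],s["opening"],s["tool_rot"])
E
```

```text
pics
{'fx': 405.8032470805155, 'fy': 405.8032470805155, 'cx': 256.3328971327541, 'cy': 195.62692631562427, 'dist': array([-0.0113039,  0.       ,  0.       ,  0.       ,  0.       ]), 'rvec': array([ 1.01587679,  2.28243422, -1.15159539]), 'tvec': array([ 0.32576352, -0.17866276,  1.77661796])}
{'fx': 362.0574296822261, 'fy': 362.0574296822261, 'cx': 255.10501476375558, 'cy': 196.53498033831696, 'dist': array([-0.07122084,  0.        ,  0.        ,  0.        ,  0.        ]), 'rvec': array([ 2.18123417, -2.13492717,  0.11211153]), 'tvec': array([0.02541532, 0.55538704, 1.09340056])}
0.1 [ 0.26400252 -0.02219031  0.01283546] 0.09404780705082809 [[-9.36678268e-01  3.50190972e-01 -3.24284145e-04]
 [ 3.50191112e-01  9.36677616e-01 -1.10893233e-03]
 [-8.45883889e-05 -1.15227424e-03 -9.99999333e-01]]
```

View pics/scene0.png

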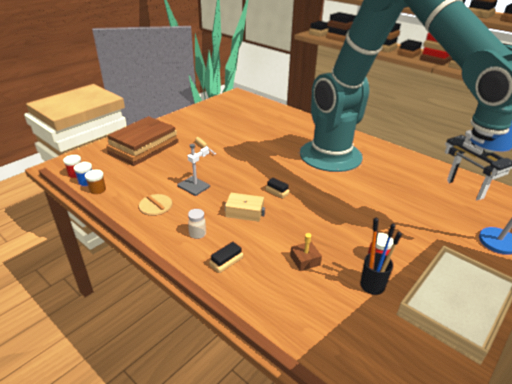

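View pics/top0.png

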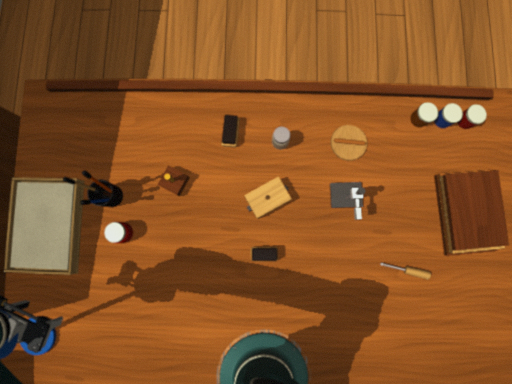

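```bash
cat > h.py <<'E'
from rig import robot
import cv2, numpy as np
from scipy.optimize import least_squares
def cam(n):
    c=robot.camera_info(n); K=np.array([[c["fx"],0,c["cx"]],[0,c["fy"],c["cy"]],[0,0,1.]])
    return K,np.array(c["dist"]),np.array(c["rvec"]),np.array(c["tvec"])
def proj(n,P):
    K,d,r,t=cam(n); return cv2.projectPoints(np.atleast_2d(np.float64(P)),r,t,K,d)[0][:,0]
def onz(n,uv,z):
    K,d,r,t=cam(n); R=cv2.Rodrigues(r)[0]
    p=cv2.undistortPoints(np.float64([[uv]]),K,d)[0,0]; v=R.T@np.r_[p,1]; o=-R.T@t
    return o+v*(z-o[2])/v[2]
def crops(fn,L,k=5,s=52):
    # L: (img, u0, v0); pixel = u0+(x/k), labels every 10 px
    T=[]
    for im,u,v in L:
        a=cv2.resize(im[v:v+s,u:u+s,::-1],None,fx=k,fy=k,interpolation=cv2.INTER_CUBIC)
        for i in range(0,s,10):
            cv2.line(a,(i*k,0),(i*k,6),(0,255,0),1); cv2.line(a,(0,i*k),(6,i*k),(0,255,0),1)
            cv2.putText(a,str(u+i),(i*k,16),0,.35,(0,255,255),1); cv2.putText(a,str(v+i),(8,i*k+4),0,.35,(0,255,255),1)
        T.append(a)
    cv2.imwrite(fn,np.vstack([np.hstack(T[i:i+3]) for i in range(0,len(T),3)]))
E
python3 - <<'E'
from h import *
t=cv2.imread("pics/top0.png")[:,:,::-1];s=cv2.imread("pics/scene0.png")[:,:,::-1]
crops("pics/c1.png",[(t,150,155),(t,242,170),(t,325,170),(s,281,225),(s,218,183),(s,172,135)])
E
```

```text
(no output)
```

View pics/c1.png

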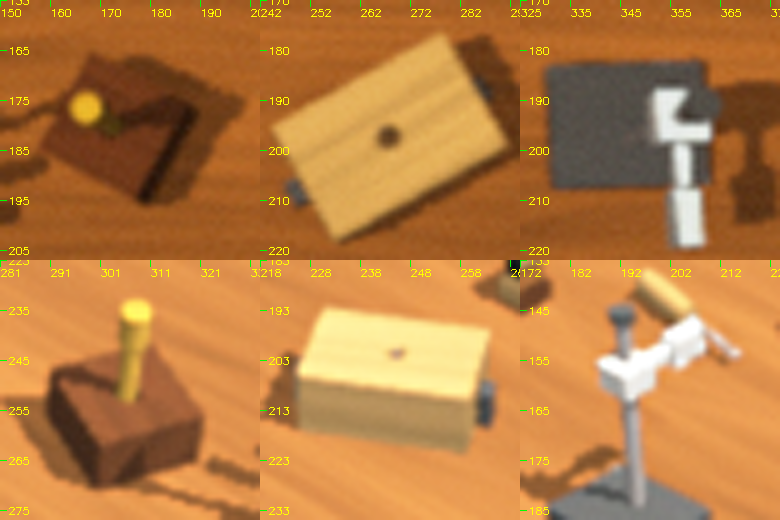

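```bash
python3 - <<'E'
from h import *
np.set_printoptions(precision=4,suppress=True)
def px(i,x,y):
    o=[(150,155),(242,170),(325,170),(281,225),(218,183),(172,135)][i]
    return np.array(o)+(np.array([x%260,y%260])+.5)/5-.5
def tri(a,b):
    f=lambda P:np.r_[proj("top",P)[0]-a,proj("scene",P)[0]-b]
    r=least_squares(f,[.6,0,.1]);return r.x,r.fun
print("rodtop z.105",onz("top",px(0,86,108),.105),onz("scene",px(3,136,308),.105),tri(px(0,86,108),px(3,136,308)))
print("rod at rack",onz("scene",px(3,128,397),.04))
print("bore",onz("top",px(1,389,137),.05),onz("scene",px(4,397,353),.05))
def block(P,h,hx,hy):
    x,y,a=P;c,s=np.cos(a),np.sin(a)
    return np.array([[x+c*i*hx-s*j*hy,y+s*i*hx+c*j*hy,h] for i,j in((1,1),(1,-1),(-1,-1),(-1,1))])
# stock corners, match any cyc order by trying angles
def fit(obs,h,hx,hy,x0):
    best=None
    for a in np.arange(0,6.3,.4):
        for fl in (1,):
            def f(P): 
                return np.concatenate([(proj(n,block(P,h,hx,hy))-np.array(o)).ravel() for n,o in obs])
            r=least_squares(f,[*x0,a])
            if best is None or r.cost<best.cost: best=r
    return best
top=[px(1,*p) for p in((443,33),(510,147),(338,242),(272,128))]
sc=[px(4,*p) for p in((325,308),(490,328),(472,398),(298,375))]
for o in ([("top",top)],[("scene",np.roll(sc,k,0)) for k in (0,)],):
    r=min((fit([(n,np.roll(q,k,0)) for n,q in o],.05,.04,.06,(.55,.0)) for k in range(4)),key=lambda r:r.cost);print("stock",r.x,r.cost,r.fun)
rk=[px(0,*p) for p in((92,53),(192,107),(140,198),(40,145))]
print("rack",fit([("top",rk)],.04,.035,.035,(.6,.28)).x)
P=onz("top",px(2,704,104),.179);print("post",P,onz("scene",px(5,621,315),.179),onz("scene",px(5,640,503),.012))
for z in(.128,.134,.14):print("finger",onz("top",px(2,688,218),z))
print("finger tri",tri(px(2,688,218),px(5,683,336)))
for n,uv,z in(("pot",(105,195),.095),("tub",(118,232),.075),("b1",(68,180),.26),("b2",(92,178),.25),("jar",(282,136),.085),("brushb",(264,254),.046),("brusha",(230,130),.046)):print(n,onz("top",uv,z))
E
```

```text
rodtop z.105 [0.6011 0.2976 0.105 ] [0.6009 0.2954 0.105 ] (array([0.6014, 0.2966, 0.1061]), array([ 0.2398, -0.1627,  0.2895, -0.0066]))
rod at rack [0.6059 0.3004 0.04  ]
bore [ 0.552  -0.0005  0.05  ] [0.5535 0.0007 0.05  ]
stock [ 0.5519 -0.0016  3.6752] 0.11503813828964109 [-0.2738 -0.2    -0.1205  0.0673  0.2624  0.0678  0.134   0.0683]Traceback (most recent call last):
  File "<stdin>", line 28, in <module>
  File "<stdin>", line 28, in <genexpr>
  File "<stdin>", line 22, in fit
    return func(*args, **kwargs)
    result = trf(vector_fun.fun, vector_fun.jac, x0, f0, J0, lb, ub, ftol, xtol,
                 gtol, max_nfev, x_scale, loss_function, tr_solver,
                 tr_options.copy(), verbose, callback=callback_wrapped)
    return trf_no_bounds(
        fun, jac, x0, f0, J0, ftol, xtol, gtol, max_nfev, x_scale,
        loss_function, tr_solver, tr_options, verbose, callback=callback)
    J = jac(x)
    self._update_jac()
    ~~~~~~~~~~~~~~~~^^
    self.J = self.jac_wrapped(xp_copy(self.x), f0=self.f)
             ~~~~~~~~~~~~~~~~^^^^^^^^^^^^^^^^^^^^^^^^^^^^
    J, dct
[... 509 characters left out ...]
l in f_evals]
                                    ^^^^^^^
    f = np.atleast_1d(self.fun(x, *self.args, **self.kwargs))
                      ~~~~~~~~^^^^^^^^^^^^^^^^^^^^^^^^^^^^^^
    return np.atleast_1d(self.fun(x))
                         ~~~~~~~~^^^
    return self.f(x, *self.args, **self.kwargs)
           ~~~~~~^^^^^^^^^^^^^^^^^^^^^^^^^^^^^^
  File "<stdin>", line 21, in f
  File "h.py", line 8, in proj
    K,d,r,t=cam(n); return cv2.projectPoints(np.atleast_2d(np.float64(P)),r,t,K,d)[0][:,0]
            ~~~^^^
  File "h.py", line 5, in cam
    c=robot.camera_info(n); K=np.array([[c["fx"],0,c["cx"]],[0,c["fy"],c["cy"]],[0,0,1.]])
ValueError: time passes only in moves, steps and waits
```

```bash
sed -i 's/^def cam(n):/import functools\n@functools.cache\ndef cam(n):/' h.py
python3 - <<'E'
from h import *
np.set_printoptions(precision=4,suppress=True)
def px(i,x,y):
    o=[(150,155),(242,170),(325,170),(281,225),(218,183),(172,135)][i]
    return np.array(o)+(np.array([x%260,y%260])+.5)/5-.5
def tri(a,b):
    f=lambda P:np.r_[proj("top",P)[0]-a,proj("scene",P)[0]-b]
    r=least_squares(f,[.6,0,.1]);return r.x,r.fun
q=np.array([onz("top",px(0,*p),.04) for p in((92,53),(192,107),(140,198),(40,145))]);print("rack corners",q,q.mean(0))
q=np.array([onz("scene",px(4,*p),.05) for p in((325,308),(490,328),(472,398),(298,375))]);print("stock scene",q.mean(0))
P=onz("top",px(2,704,104),.179);print("post",P,onz("scene",px(5,621,315),.179),onz("scene",px(5,640,503),.012))
q=np.array([onz("top",px(2,*p),.012) for p in((545,62),(708,62),(712,187),(551,188))]);print("base",q,q.mean(0))
for z in(.128,.14):print("finger",onz("top",px(2,688,218),z),onz("scene",px(5,683,336),z))
print("finger tri",tri(px(2,688,218),px(5,683,336)))
for n,uv,z in(("pot",(105,195),.095),("tub",(118,232),.075),("b1",(68,180),.26),("b2",(92,178),.25),("jar",(282,136),.085),("brushb",(264,254),.046),("brusha",(230,130),.046)):print(n,onz("top",uv,z))
E
```

```text
rack corners [[0.647  0.3126 0.04  ]
 [0.6138 0.2479 0.04  ]
 [0.556  0.2778 0.04  ]
 [0.588  0.3424 0.04  ]] [0.6012 0.2952 0.04  ]
stock scene [ 0.5526 -0.0011  0.05  ]
post [ 0.5607 -0.2523  0.179 ] [ 0.5656 -0.2484  0.179 ] [ 0.5605 -0.2511  0.012 ]
base [[ 0.6085 -0.1984  0.012 ]
 [ 0.6108 -0.3029  0.012 ]
 [ 0.5308 -0.3045  0.012 ]
 [ 0.5281 -0.2021  0.012 ]] [ 0.5695 -0.252   0.012 ]
finger [ 0.5023 -0.257   0.128 ] [ 0.4968 -0.2622  0.128 ]
finger [ 0.5014 -0.2537  0.14  ] [ 0.5107 -0.2461  0.14  ]
finger tri (array([ 0.502 , -0.2558,  0.1326]), array([ 0.0283, -0.0242,  0.0485,  0.0111]))
pot [0.5427 0.4842 0.095 ]
tub [0.4342 0.4453 0.075 ]
b1 [0.5611 0.5125 0.26  ]
b2 [0.5689 0.4542 0.25  ]
jar [ 0.7345 -0.0405  0.085 ]
brushb [0.3791 0.0065 0.046 ]
brusha [0.762  0.1207 0.046 ]
```

```bash
cat >> h.py <<'E'
RX=np.array([[0,1.,0],[1,0,0],[0,0,-1]])
def st(m=""):
    s=robot.get_state();print(m,round(s["time"],2),np.round(s["ee_pos"],4),"F",np.round(s["force"],2),"open",round(s["opening"],4),"g",round(s["grasp_force"],1),"tilt",np.round(s["tool_rot"][:,2],4))
    return s
E
python3 - <<'E'
from h import *
s=st(); p=s["ee_pos"]
robot.move_linear([p[0],p[1],.35],velocity=.25)
robot.move_ptp([.601,.296,.35],RX);st("over")
robot.move_linear([.601,.296,.15],velocity=.2)
robot.move_linear([.601,.296,.092],velocity=.1);st("down")
robot.gripper_to(0.0);st("closed")
robot.move_linear([.601,.296,.17],velocity=.08);st("up")
robot.move_linear([.552,-.0005,.17],velocity=.15);st("overbore")
t=robot.grab_frame("top");s=robot.grab_frame("scene")
cv2.imwrite("pics/t1.png",t[:,:,::-1]);cv2.imwrite("pics/s1.png",s[:,:,::-1])
crops("pics/c2.png",[(t,242,170),(s,218,150),(s,218,175)])
E
```

```text
0.1 [0.2188 0.5851 0.2239] F [ 0.26 -0.02  0.01] open 0.094 g 0.0 tilt [-3.0e-04 -1.1e-03 -1.0e+00]
over 2.5 [0.6002 0.2976 0.3499] F [0.17 0.2  0.39] open 0.0942 g 0.0 tilt [-5.e-04  6.e-04 -1.e+00]
down 4.38 [0.6013 0.296  0.0924] F [-0.62 -0.04  0.91] open 0.0937 g 0.0 tilt [ 5.e-04  2.e-04 -1.e+00]
closed 5.56 [0.601 0.296 0.092] F [ 1.47 -0.54  0.24] open 0.0165 g 30.0 tilt [ 0. -0. -1.]
up 6.68 [0.6007 0.2959 0.1694] F [-0.12 -0.32 -1.33] open 0.0164 g 30.0 tilt [-8.e-04 -5.e-04 -1.e+00]
overbore 8.83 [5.521e-01 1.000e-04 1.699e-01] F [-0.09  0.11 -1.24] open 0.016 g 30.0 tilt [-1.e-04  1.e-04 -1.e+00]
```

View pics/c2.png

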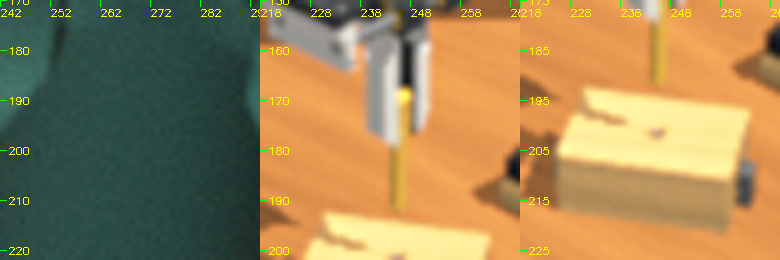

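```bash
python3 - <<'E'
from h import *
np.set_printoptions(precision=4,suppress=True)
p=lambda x,y,u,v:np.array([u,v])+(np.array([x,y])+.5)/5-.5
print("foot obs",p(137,81,218,175), "onz",onz("scene",p(137,81,218,175),.0935))
print("bore obs",p(137,133,218,175),"onz",onz("scene",p(137,133,218,175),.05))
print("pred", proj("scene",[[.5521,0,z] for z in(.093,.14,.05)]))
s=cv2.imread("pics/s1.png").astype(float)
# rod centroid per row: yellowness = G-B
for v in range(176,194):
    r=s[v,238:254]; y=r[:,1]-r[:,0]; print(v,np.round(y).astype(int))
for v in range(196,207): print(v,cv2.cvtColor(s[v:v+1,238:254].astype(np.uint8),cv2.COLOR_BGR2GRAY)[0])
E
```

```text
foot obs [245.  190.8] onz [ 0.5528 -0.      0.0935]
bore obs [245.  201.2] onz [0.5535 0.0007 0.05  ]
pred [[245.1494 190.8323]
 [245.1808 179.3521]
 [245.1219 200.9416]]
176 [67 44 23 11  6  5 11 39 97 94 43 34 54 69 72 68]
177 [74 66 56 39 21  9 12 36 86 96 70 65 72 74 72 72]
178 [74 72 74 67 53 34 23 38 86 95 78 75 75 75 73 70]
179 [71 74 72 75 73 63 48 60 94 92 79 76 75 76 73 72]
180 [ 69  69  73  73  75  73  75  85 104  93  78  76  76  75  76  75]
181 [ 72  71  72  72  72  72  80  93 103  93  80  78  78  77  75  74]
182 [ 70  72  73  71  72  73  79  93 101  90  77  79  79  79  77  76]
183 [ 73  73  73  72  72  71  79  95 101  87  79  77  77  80  80  80]
184 [ 72  75  72  74  72  73  77  96 100  87  76  74  77  78  79  79]
185 [ 73  74  72  75  74  73  77  95 103  86  73  73  76  75  76  79]
186 [ 74  74  74  74  74  74  75  95 102  87  74  71  73  73  75  77]
187 [ 74  73  75  72  75  73  78  95 102  87  75  72  72  72  75  76]
188 [ 74  73  75  75  73  72  79  96 104  89  77  73  73  72  73  74]
189 [ 72  72  73  72  71  72  77  97 103  87  74  72  74  74  74  74]
190 [ 71  72
[... 289 characters left out ...]

197 [236 237 237 237 236 236 236 236 236 236 236 235 236 234 235 234]
198 [210 231 237 236 237 236 236 235 236 236 235 235 234 234 234 234]
199 [186 215 232 234 234 235 235 235 233 234 234 234 234 235 235 234]
200 [226 228 231 233 231 229 223 220 215 225 233 233 233 233 234 234]
201 [236 235 234 233 228 213 187 175 180 219 231 232 231 232 231 232]
202 [233 233 234 234 232 221 200 190 205 228 234 234 234 233 234 233]
203 [232 232 232 231 231 229 227 225 228 233 233 233 234 233 234 234]
204 [235 235 234 233 234 232 232 232 232 232 231 230 230 229 230 230]
205 [237 238 238 237 237 237 237 237 236 235 235 234 233 233 231 230]
206 [238 239 239 239 239 239 239 239 238 238 237 238 236 236 236 236]
```

```bash
python3 - <<'E'
from h import *
np.set_printoptions(precision=4,suppress=True)
def cen(f,u0,u1,v0,v1,thr=12):
    g=cv2.imread(f,0).astype(float)[v0:v1,u0:u1]; bg=np.median(g); w=np.clip(bg-g-thr,0,None)
    V,U=np.mgrid[v0:v1,u0:u1]; print(f,bg,w.max()); return np.array([(w*U).sum(),(w*V).sum()])/w.sum()
for n,f,b in(("top","pics/top0.png",(262,274,191,203)),("scene","pics/scene0.png",(240,251,198,205)),("scene","pics/s1.png",(241,251,200,205))):
    c=cen(f,*b); print(c,onz(n,c,.05))
print("J u,v per mm x,y,z", (proj("scene",np.eye(3)*.001+[.552,0,.09])-proj("scene",[.552,0,.09])))
# base-of-rod and grip in initial top/scene images by yellowness
s=cv2.imread("pics/scene0.png").astype(float)
for v in range(230,254,2):
    r=s[v,300:316];print(v,np.round(r[:,1]-r[:,0]).astype(int))
t=cv2.imread("pics/top0.png").astype(float)[168:186,158:178]; w=np.clip(t[:,:,1]-t[:,:,0]-60,0,None);V,U=np.mgrid[168:186,158:178]
c=[(w*U).sum()/w.sum(),(w*V).sum()/w.sum()];print("grip top",c,w.max(),onz("top",c,.105))
E
```

```text
pics/top0.png 172.0 88.0
[267.2826 196.9676] [ 0.5521 -0.0001  0.05  ]
pics/scene0.png 230.0 50.0
[244.9782 201.2926] [0.5539 0.001  0.05  ]
pics/s1.png 231.0 45.0
[244.9794 201.3041] [0.554  0.0011 0.05  ]
J u,v per mm x,y,z [[-0.199   0.1243]
 [ 0.2153  0.1157]
 [ 0.0007 -0.2389]]
230 [69 69 69 69 70 70 69 71 70 67 65 69 68 71 69 69]
232 [68 66 67 68 65 67 75 82 83 79 73 66 66 68 68 67]
234 [ 65  65  65  64  72 108 140 142 140 143 135  89  71  69  67  67]
236 [ 66  65  64  64  64  89 130 147 144 145 142  93  67  68  72  74]
238 [ 69  68  69  67  62  58  67  79  89 101 101  70  60  63  65  69]
240 [ 70  69  67  65  62  63  73  85  96 106  96  69  62  62  62  62]
242 [69 71 68 67 64 64 75 90 96 91 64 47 58 66 67 65]
244 [48 45 43 39 42 55 76 90 90 62 42 36 45 59 67 71]
246 [39 39 39 38 44 62 81 98 98 57 37 41 41 41 47 58]
248 [26 29 32 37 47 67 86 96 86 49 38 38 40 40 39 46]
250 [27 24 22 29 48 73 92 98 76 46 40 40 40 41 40 39]
252 [39 39 36 37 52 75 91 88 51 36 39 40 39 41 41 41]
grip top [np.float64(166.67509215376515), np.float64(176.0858346498157)] 82.0 [0.6015 0.298  0.105 ]
```

```bash
python3 - <<'E'
from h import *
x,y=.552,-.0027
robot.move_linear([x,y,.17],velocity=.05)
robot.move_linear([x,y,.132],velocity=.1);st()
z=.132
while z>.118:
    z-=.002; robot.move_linear([x,y,z],velocity=.02); s=st("%.4f"%z)
    if abs(s["force"][2])>14 or np.hypot(*s["force"][:2])>8: break
s=robot.grab_frame("scene");cv2.imwrite("pics/s2.png",s[:,:,::-1])
E
```

```text
9.72 [ 0.5521 -0.0028  0.1321] F [-0.04 -0.67  0.05] open 0.0161 g 30.0 tilt [-2.e-04 -2.e-04 -1.e+00]
0.1300 9.97 [ 0.5522 -0.0027  0.1303] F [ 0.09  0.62 -0.73] open 0.016 g 30.0 tilt [ 6.e-04  1.e-04 -1.e+00]
0.1280 10.22 [ 0.552  -0.0027  0.128 ] F [-0.86  0.36 -0.53] open 0.016 g 30.0 tilt [-0.  0. -1.]
0.1260 10.47 [ 0.5519 -0.0027  0.1259] F [-0.15 -0.61 -1.55] open 0.0159 g 30.0 tilt [-2.e-04 -1.e-04 -1.e+00]
0.1240 10.72 [ 0.5519 -0.0027  0.1239] F [ 0.32 -0.36 -0.42] open 0.0161 g 30.0 tilt [-2.e-04 -0.e+00 -1.e+00]
0.1220 10.97 [ 0.552  -0.0026  0.1219] F [ 0.95  1.03 -1.71] open 0.0159 g 30.0 tilt [ 0.  0. -1.]
0.1200 11.22 [ 0.552  -0.0027  0.1198] F [ 1.37 -0.55 -5.03] open 0.0162 g 30.0 tilt [-0.e+00 -1.e-04 -1.e+00]
0.1180 11.47 [ 0.5519 -0.0027  0.1177] F [ 2.64  0.07 -6.17] open 0.016 g 30.0 tilt [-2.e-04 -1.e-04 -1.e+00]
```

```bash
python3 - <<'E'
from h import *
s=cv2.imread("pics/s2.png")[:,:,::-1];crops("pics/c3.png",[(s,218,160)],k=10)
for i in range(3): robot.pause(.1); st()
E
```

```text
11.62 [ 0.5519 -0.0027  0.1178] F [ 2.28  0.7  -7.17] open 0.0163 g 30.0 tilt [-2.e-04 -1.e-04 -1.e+00]
 11.72 [ 0.5519 -0.0027  0.1179] F [ 2.25 -0.24 -7.87] open 0.0156 g 30.0 tilt [-2.e-04  0.e+00 -1.e+00]
 11.82 [ 0.5519 -0.0027  0.1179] F [ 2.4  -0.01 -6.5 ] open 0.0163 g 30.0 tilt [-2.e-04 -0.e+00 -1.e+00]
```

View pics/c3.png

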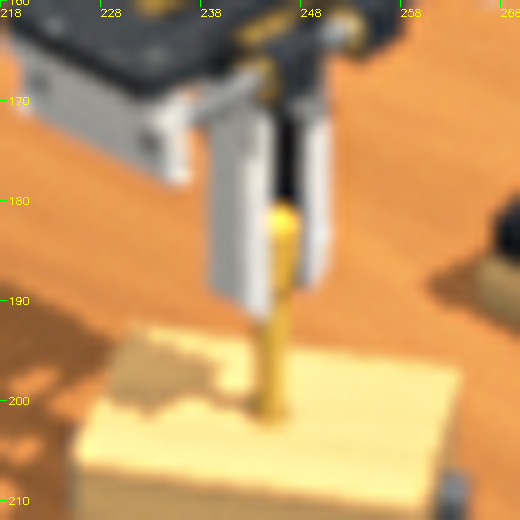

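```bash
python3 - <<'E'
from h import *
x,y=.552,-.0027
for z in (.1165,.115,.114,.113,.1125,.112):
    h=robot.move_linear([x,y,z],velocity=.015,threshold=9); s=st(f"{z} {h}")
    if h: break
robot.pause(.2); st()
E
```

```text
0.1165 False 12.07 [ 0.5521 -0.0027  0.1166] F [ 1.94 -0.31 -2.16] open 0.0162 g 30.0 tilt [ 3.e-04  1.e-04 -1.e+00]
0.115 False 12.32 [ 0.5521 -0.0027  0.115 ] F [1.99 0.63 0.27] open 0.016 g 30.0 tilt [ 3.e-04 -0.e+00 -1.e+00]
0.114 False 12.57 [ 0.5521 -0.0028  0.1141] F [ 2.55 -0.41  2.27] open 0.0159 g 30.0 tilt [ 3.e-04 -0.e+00 -1.e+00]
0.113 False 12.82 [ 0.5521 -0.0027  0.113 ] F [ 1.98 -0.19  1.45] open 0.0165 g 30.0 tilt [ 1.e-04 -0.e+00 -1.e+00]
0.1125 False 13.07 [ 0.5521 -0.0027  0.1125] F [ 2.25 -0.46  3.06] open 0.0162 g 30.0 tilt [ 1.e-04  0.e+00 -1.e+00]
0.112 False 13.32 [ 0.552  -0.0027  0.112 ] F [ 1.26 -0.92  3.23] open 0.0161 g 30.0 tilt [ 1.e-04  0.e+00 -1.e+00]
 13.52 [ 0.552  -0.0027  0.112 ] F [1.3  0.63 3.36] open 0.0162 g 30.0 tilt [ 1.e-04  0.e+00 -1.e+00]
```

```bash
python3 - <<'E'
from h import *
x,y=.552,-.0027; z=.112; L=[]
while z>.085:
    z-=.0006; robot.move_linear([x,y,z],velocity=.006)
    s=robot.get_state(); f=s["force"]; L.append(f[2])
    print("%.4f %.4f %.2f"%(z,s["ee_pos"][2],f[2]),np.round(f[:2],1))
    b=np.median(L[:-2]) if len(L)>6 else 4
    if f[2]>b+7 or f[2]>18 or np.hypot(*f[:2])>15: break
robot.pause(.2); st()
E
```

```text
0.1114 0.1114 2.61 [ 2.5 -0.6]
0.1108 0.1108 3.86 [1.6 0.2]
0.1102 0.1102 2.95 [1.7 0.2]
0.1096 0.1096 3.50 [2.4 0.6]
0.1090 0.1090 2.29 [1.3 0.1]
0.1084 0.1083 2.59 [ 1.8 -0.4]
0.1078 0.1078 3.02 [1.8 1.9]
0.1072 0.1072 3.42 [1.9 0.5]
0.1066 0.1065 1.73 [2.3 0. ]
0.1060 0.1060 2.34 [1.6 1.8]
0.1054 0.1053 2.84 [ 3.3 -0.2]
0.1048 0.1048 2.07 [1.9 1.2]
0.1042 0.1042 2.43 [1.6 1.8]
0.1036 0.1036 3.53 [1.9 1.1]
0.1030 0.1030 3.79 [2.2 1.1]
0.1024 0.1024 3.31 [3.3 0.8]
0.1018 0.1017 2.36 [2.4 0.3]
0.1012 0.1011 1.59 [2.  0.7]
0.1006 0.1006 3.37 [2.  0.6]
0.1000 0.1000 3.19 [2.2 0.1]
0.0994 0.0993 2.86 [2.3 0.6]
0.0988 0.0988 3.84 [1.4 0.7]
0.0982 0.0982 3.48 [2.6 1.3]
0.0976 0.0975 3.27 [3.1 1.3]
0.0970 0.0970 2.25 [2.8 1.6]
0.0964 0.0964 2.87 [2.1 0.4]
0.0958 0.0957 2.02 [2.1 0.2]
0.0952 0.0952 2.89 [2.6 0.9]
0.0946 0.0947 4.96 [2.3 0.2]
0.0940 0.0943 8.24 [0.6 1.1]
0.0934 0.0938 10.59 [1.3 1.7]
 21.47 [ 0.5522 -0.0028  0.0938] F [ 0.63  1.96 10.49] open 0.0161 g 30.0 tilt [ 5.e-04  1.e-04 -1.e+00]
```

```bash
python3 - <<'E'
from h import *
x,y=.552,-.0027
robot.gripper_to(.045);st("open")
robot.move_linear([x,y,.16],velocity=.1)
robot.gripper_to(0.0);st("shut")
robot.move_linear([x,y,.131],velocity=.08);robot.pause(.2);st()
h=robot.move_linear([x,y,.120],velocity=.005,threshold=3);s=st(f"touch {h}")
robot.pause(.1);st()
robot.move_linear([x,y,.22],velocity=.15)
yaw=.04
c,sn=np.cos(yaw),np.sin(yaw)
# tool y along gauge y
R=np.array([[-c,-sn,0],[-sn,c,0],[0,0,-1.]]); print(np.linalg.det(R))
robot.move_ptp([.502,-.2555,.22],R);st("over finger")
t=robot.grab_frame("scene");cv2.imwrite("pics/s3.png",t[:,:,::-1])
crops("pics/c4.png",[(t,218,165),(t,175,120),(t,175,150)])
E
```

```text
open 22.11 [ 0.5519 -0.0027  0.0934] F [ 0.73  0.11 -0.47] open 0.045 g 0.0 tilt [-1.e-04  0.e+00 -1.e+00]
shut 23.73 [ 0.552  -0.0027  0.16  ] F [-0.56  0.67  0.79] open 0.0006 g 0.0 tilt [ 0.  0. -1.]
 24.44 [ 0.5522 -0.0027  0.1314] F [-0.22 -0.63 -0.61] open 0.0003 g 0.0 tilt [ 6.e-04  1.e-04 -1.e+00]
touch True 25.55 [ 0.5521 -0.0027  0.1263] F [-0.44 -0.36  4.93] open 0.0002 g 2.7 tilt [ 1.e-04 -0.e+00 -1.e+00]
 25.65 [ 0.5521 -0.0027  0.1263] F [ 0.72 -0.11  5.51] open 0.0005 g 2.7 tilt [ 1.e-04 -0.e+00 -1.e+00]
0.9999999999999999
over finger 28.27 [ 0.5021 -0.2551  0.2198] F [-0.12 -0.38 -0.15] open 0.0006 g 0.0 tilt [-2.e-04  2.e-04 -1.e+00]
```

View pics/c4.png

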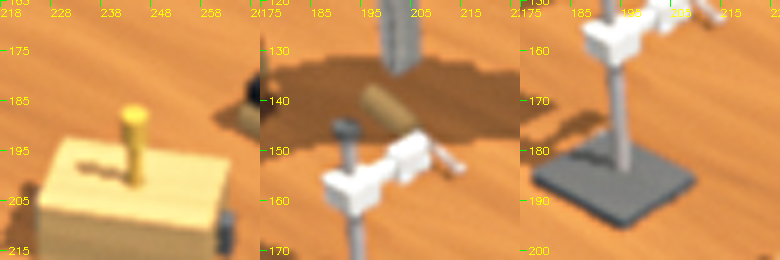

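```bash
python3 - <<'E'
from h import *
x,y=.502,-.2555; T=.1263
robot.move_linear([x,y,.165],velocity=.1)
h=robot.move_linear([x,y,.135],velocity=.02,threshold=2.5);st(f"touch {h}")
robot.move_linear([x,y,.1285],velocity=.02);st("push")
z=.1285
for i in range(12):
    e=np.mean([(robot.pause(.03),robot.get_state()["ee_pos"][2])[1] for _ in range(4)])
    print(round(z,5),round(e,5))
    if e-T<.00015: break
    z-=min(.0006,e-T); robot.move_linear([x,y,z],velocity=.005)
st("end")
robot.move_linear([x,y,.22],velocity=.1);st("clear")
robot.gripper_to(.06)
a=robot.grab_frame("top");t=robot.grab_frame("scene");cv2.imwrite("pics/s4.png",t[:,:,::-1])
crops("pics/c5.png",[(t,218,165),(t,175,130),(a,325,170)])
E
```

```text
touch True 29.73 [ 0.5019 -0.2554  0.1546] F [ 0.72 -0.11 -0.34] open 0.0006 g 0.0 tilt [-5.e-04  2.e-04 -1.e+00]
push 31.19 [ 0.5022 -0.2556  0.1286] F [ 0.56  0.57 -0.31] open 0.0008 g 0.0 tilt [-0. -0. -1.]
0.1285 0.12859
0.1279 0.12796
0.1273 0.12733
0.1267 0.1267
0.1263 0.12627
end 32.91 [ 0.502  -0.2555  0.1263] F [1.45 0.06 2.37] open 0.0002 g 0.9 tilt [-5.e-04  2.e-04 -1.e+00]
clear 33.99 [ 0.5017 -0.2553  0.2194] F [0.25 0.16 0.84] open 0.0001 g 0.0 tilt [-1.4e-03  6.0e-04 -1.0e+00]
```

View pics/c5.png

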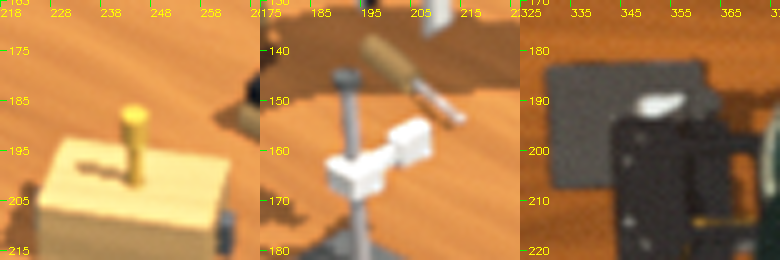

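```bash
python3 - <<'E'
from h import *
x,y=.502,-.2555
robot.gripper_to(0)
robot.move_linear([x,y,.128],velocity=.1)
for z in(.128,.1271,.1268,.1265,.1263,.1262):
    robot.move_linear([x,y,z],velocity=.003)
    m=np.mean([(robot.pause(.03),(lambda s:[s["ee_pos"][2],s["force"][2]])(robot.get_state()))[1] for _ in range(5)],0);print(z,np.round(m,5))
    if m[1]>1.8: break
robot.move_linear([x,y,.24],velocity=.1)
st()
E
```

```text
0.128 [ 0.12823 -0.17817]
0.1271 [0.1271  0.22148]
0.1268 [0.1268  0.23336]
0.1265 [ 0.12651 -0.08753]
0.1263 [0.12632 0.65818]
0.1262 [0.12626 2.36203]
 41.17 [ 0.5018 -0.2554  0.2394] F [ 0.34 -0.04 -0.79] open 0.0004 g 0.0 tilt [-1.5e-03  6.0e-04 -1.0e+00]
```

```bash
python3 - <<'E'
from rig import robot
print(robot.sign_off())
E
```

```text
the job is handed in; nothing more can be done
None
```

The job is handed in at about 41 s: the rod is bottomed on the cork with roughly 7.5 N on the pad. The finger's top is level with the rod top to about 0.3 mm by touch, at a height of about 107 mm (57 mm sticking out). The arm is clear of everything; I did not re-check the bystanders' positions at the end.

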